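# Pull the empty bins from the ward carrier

## Robot

A 6-joint arm with a two-finger parallel gripper is mounted at the origin on the work surface. World frame = base frame: x ahead of the robot, y to its left, z up, the work surface at z = 0. Lengths are in m, angles in rad, forces in N, time in s.
With the tool pointing down it reaches from about 0.35 to 0.775 m from the base axis. Payload 7.3 kg.
Tool frame: the origin (TCP) lies at the centre of the arm's flange, where the gripper is bolted on; the fingertips stand 178 mm ahead of it and the grasp point (between the pads) lies 159 mm ahead of it; z points along the fingers, y is the line along which they close (so a half turn about z gives the same grasp; the last joint's range is limited). The gripper opens to 92 mm and grips with 3 to 60 N. Pads are 19 mm wide; open, the fingers measure 130 mm over their backs; the gripper's body (75 mm by 190 mm) begins 47 mm behind the grasp point.
Start: joints at [1.001, 0.342, 1.524, -0, 1.275, -0.146], TCP at [0.216, 0.479, 0.405] pointing down, gripper open.
Joint ranges: [-2.53, 2.53], [-0.77, 2.02], [0.04, 2.7], [-1, 4.14], [0.28, 2.66], [-3.11, 3.11]. Speed limits (rad/s): [2.57, 2.57, 3.14, 3.14, 3.14, 3.14].

## Interface

Orientations are given as [roll, pitch, yaw] about the fixed x, y, z axes, in that order (R = Rz(yaw) Ry(pitch) Rx(roll)).
In Python, from cell import telemetry, vision, ticket gives the robot as it stands.
- The arm moves only by the shell command python3 -m crank 'ROWS' [FORCE]. ROWS is JSON, a list of rows, each a list of 5 numbers: the gripper command: -1 is shut, 1 is fully open, values between are in proportion, then the shift along the tool's x, y, z in mm, then the turn about the tool's z in rad. In form: [[fingers, dx, dy, dz, roll], ...]. A call has 1 to 12 rows; each row is the pose to reach, as a shift and turn from the pose commanded when the call began, along the tool's axes at that moment; what a row does not reach only later rows make up. A row lasts 1/12 s, in which the tool goes at most 41.7 mm and 7.16 degrees, less where a joint would pass 70% of its speed; a pose out of reach is approached as far as the arm can. A call with a gripper value outside its range is refused whole. The fingers move at their own pace and stop on an object; FORCE is the grip in N (left out, the last holds). Time passes only in rows, so rows that repeat a pose let the fingers close. It gives the time, the measured TCP pose, the force, the opening and the grip force at its end, in the units of the state.
- telemetry.observe(): the state, without advancing time (a new reading comes with each control period).
- vision.read_camera(name): name is "side" or "top" or "wrist"; returns (picture, depth): 384x512x3 uint8, red, green, blue; 384x512 float32, m along the optical axis (not along the pixel's ray), 0 where there is no reading.
- vision.get_calibration(name): a dict with "camera_matrix" (3x3 intrinsics, pixels), "rvec" (rotation vector, rad) and "tvec" (3), from world to camera coordinates, as OpenCV has them. Camera axes: x right, y down, z forward; pixel columns grow to the right and rows downward; lengths in m; the calibration is good to about 2 mm. The wrist camera is an equidistant fisheye: a pixel r from the principal point sees the ray r / f radians off the axis. A picture is of the moment at which its call begins: read the wrist's pose just before it. get_calibration takes no time and is no camera call; for the wrist camera it gives the pose at the moment of the call.
- ticket.hand_in(): hands the job in; it is judged then, once.
The state is a dict: "time": time; "qpos": joint angles; "qvel": joint speeds; "joint_efforts": joint torques, N m; "tool_pos": TCP position; "tool_rot": TCP orientation; "contact_force": force on the tool from outside, world axes, zero at the start; "torque": the same for the moment, N m; "opening": finger opening in m; "grip_force": force on a finger pad.
Only numpy, scipy, OpenCV 4.12 (cv2) and the standard library are available. Lean on these libraries where they do the work, as an engineer would, in place of code of your own. Each camera call takes 0.05 s, during which the arm holds its last target. There are 200 camera calls.

## Task

Slide the carrier's transport lock fully open, lift every empty bin straight up out of the row, leaving the full ones beside it where they are, and stand the empties upright on the floor of the return tray. The empty bin left loose on the counter goes into the tray too. Once the carrier's empties are in the tray, slide the transport lock fully back to locked, and do not disturb the other things on the counter.

Things in the scene. Friction and masses are not known exactly. Their poses are not given: they have to be found in the camera images.
- carrier: aluminium bin carrier, fixed to the counter, 372 mm long (y), 110 mm deep (x); origin on the counter under the middle of its row of six slots, at y = -150, -90, -30, 30, 90, 150 mm, some maybe vacant. Bins stand on its floor 10 mm above the counter, axes along the carrier's, 2 mm clear of low ribs (18 mm high) and front and back rims (24 mm high). The lock bar runs along its +x side
- lock (a joint): transport lock: steel bar sliding along the carrier's +y, 60 mm behind the middle of the row. 0 = locked (its tabs lie 2 mm above the lugs of all the slots, so no bin can be lifted), 0.03 m = open, at its end stop (the tabs stand between the lugs). Slides with about 2.5 N of friction and stays where it is left; hard stops at both ends
- lock_grip (a point): centre of the top of the black grip of the lock bar, 97 mm above the counter; the grip is a block 22 (x) x 16 (y) mm in the carrier's axes, standing free for 50 mm below this point, to be pinched across y or pushed along y
- bin1: empty bin in a slot of the carrier at the start, or absent: white open-topped bin, 80 (x) x 46 (y) x 45 (z) mm, walls 4 mm, about 0.14 kg, with an upright grey grip fin across its middle, 12 mm thick (x), 40 mm wide (y), its top 95 mm above the foot. Origin at the centre of the flat foot, z up through the fin. Keys and lug: see bin5_fin
- bin2: empty bin in a slot of the carrier at the start, or absent: white open-topped bin, 80 (x) x 46 (y) x 45 (z) mm, walls 4 mm, about 0.14 kg, with an upright grey grip fin across its middle, 12 mm thick (x), 40 mm wide (y), its top 95 mm above the foot. Origin at the centre of the flat foot, z up through the fin. Keys and lug: see bin5_fin
- bin3: empty bin in a slot of the carrier at the start, or absent: white open-topped bin, 80 (x) x 46 (y) x 45 (z) mm, walls 4 mm, about 0.14 kg, with an upright grey grip fin across its middle, 12 mm thick (x), 40 mm wide (y), its top 95 mm above the foot. Origin at the centre of the flat foot, z up through the fin. Keys and lug: see bin5_fin
- bin4: empty bin in a slot of the carrier at the start, or absent: white open-topped bin, 80 (x) x 46 (y) x 45 (z) mm, walls 4 mm, about 0.14 kg, with an upright grey grip fin across its middle, 12 mm thick (x), 40 mm wide (y), its top 95 mm above the foot. Origin at the centre of the flat foot, z up through the fin. Keys and lug: see bin5_fin
- bin5: empty bin, like bin1, loose on the counter in front of the carrier: white open-topped bin, 80 (x) x 46 (y) x 45 (z) mm, walls 4 mm, about 0.14 kg, with an upright grey grip fin across its middle, 12 mm thick (x), 40 mm wide (y), its top 95 mm above the foot. Origin at the centre of the flat foot, z up through the fin. Keys and lug: see bin5_fin
- bin5_fin (a point): centre of the top of bin5's fin, 95 mm above its foot. On every bin, empty or full, a T-shaped key on the +y side (to y = 34.5 mm) and a matching channel on the -y side (to y = -35 mm), 12 to 42 mm above the foot, interlock with the neighbours with 2 mm of play: raise a bin 45 mm to free it. A lug at the back reaches x = 50 mm, 20 to 28 mm above the foot
- full1: full bin in a slot of the carrier: the same bin, keys and fin, but packed with small medicine cartons on both sides of the fin, which rise to 57 mm above its foot; origin at the centre of the foot. About 0.35 kg. It stays in the carrier
- full2: full bin in a slot of the carrier: the same bin, keys and fin, but packed with small medicine cartons on both sides of the fin, which rise to 57 mm above its foot; origin at the centre of the foot. About 0.35 kg. It stays in the carrier
- tray: grey return tray, fixed to the counter, 232 (x) x 262 (y) mm outside, walls 6 mm thick and 35 mm high, floor 6 mm thick; origin on the counter under its centre. Takes six bins standing: two along x by three along y, with their axes along the tray's (each about 90 x 70 mm over key, channel and lug)
- syrup: amber bottle, 48 mm across, 100 mm tall, loose bystander; origin at the centre of its underside
- carton: low cardboard carton, 100 x 50 x 30 mm, loose bystander; origin at the centre of its underside
- jar: white jar, 60 mm across, 80 mm tall, loose bystander; origin at the centre of its underside
- drops: small amber bottle, 40 mm across, 85 mm tall, loose bystander; origin at the centre of its underside
- pack: white paper pack, 50 x 110 x 60 mm, loose bystander; origin at the centre of its underside
- cup: white mug, 70 mm across, 85 mm tall, loose bystander; origin at the centre of its underside

How it is judged:
On the way, in this order (a step that is already met when the one before it is completed fails the run):
1. the transport lock is slid fully open (value of joint lock above 0.027 m), for 0.2 s.
2. all the empty bins of the carrier stand in the return tray (x of bin1 in the frame of tray between -0.085 and 0.085 m and y of bin1 in the frame of tray between -0.11 and 0.11 m and z of each of bin1, bin2, bin3, bin4 in the frame of tray below 0.018 m and angle between each of bin1, bin2, bin3, bin4's own z axis and vertical below 0.2 rad and x of bin2 in the frame of tray between -0.085 and 0.085 m and y of bin2 in the frame of tray between -0.11 and 0.11 m and x of bin3 in the frame of tray between -0.085 and 0.085 m and y of bin3 in the frame of tray between -0.11 and 0.11 m and x of bin4 in the frame of tray between -0.085 and 0.085 m and y of bin4 in the frame of tray between -0.11 and 0.11 m), for 0.2 s.
3. the transport lock is slid back to locked (value of joint lock below 0.004 m), for 0.2 s.
At the end, for the whole second after the job is handed in: every empty bin present, the loose one included, stands upright (within 0.2 rad) on the floor of the return tray (foot less than 18 mm above the counter) at rest, the full bins are in their slots within 15 mm of their start and upright, and the lock is within 4 mm of fully locked (all of step 2 and x of bin5 in the frame of tray between -0.085 and 0.085 m and y of bin5 in the frame of tray between -0.11 and 0.11 m and z of bin5 in the frame of tray below 0.018 m and angle between bin5's own z axis and vertical below 0.2 rad and distance of each of full1, full2 from where it was at the start of the episode below 0.015 m and angle between each of full1, full2's own z axis and vertical below 0.1 rad and value of joint lock below 0.004 m and linear speed of each of bin1, bin2, bin3, bin4, bin5 below 0.02 m/s); the robot touches nothing.
It fails at once if a full bin is pulled up, or shifted more than 25 mm (distance of any of full1, full2 from where it was at the start of the episode above 0.025 m).
It fails at once if a bystander is shifted more than 40 mm or knocked over (distance of any of syrup, carton, jar, drops, pack, cup from where it was at the start of the episode above 0.04 m or angle between any of syrup, carton, jar, drops, pack, cup's own z axis and vertical above 0.5 rad).
Of bin1, bin2, bin3, bin4 only 2 to 4 are there at a start; the rules pass over those that are not, and their reading is None.
At some moment in a run one of bin5 may be knocked a few centimetres aside while the robot is not near it.
Once in a run the grip may slacken for a moment while it holds something.
It also fails if it takes over 210 s, if anything falls off the work surface, if the arm or the gripper's body presses on something with over 40 N, if the wrist force passes 120 N, or if a joint passes its speed limit or range.

## Working session

There is one attempt and no reset: what is moved stays moved. The work goes in short steps, Python scripts to look and compute and a shell command to move; the robot and the scene stay as the last step left them, time stands still between calls to the robot, and variables do not carry over. Pictures are saved under pics/ and viewed, at most 14 in all, crops included, and the job is handed in when it is done.

```bash
ls; mkdir -p pics
cat > h.py <<'E'
import numpy as np, cv2
from cell import telemetry, vision, ticket
from scipy.spatial.transform import Rotation as Ro
def cal(n):
    c=vision.get_calibration(n); K=np.array(c["camera_matrix"],float)
    R=cv2.Rodrigues(np.array(c["rvec"],float))[0]; t=np.array(c["tvec"],float).ravel()
    return K,R,t
def cloud(n,d,c=None):
    K,R,t=c or cal(n)
    v,u=np.mgrid[:384,:512]
    x=(u-K[0,2])/K[0,0]; y=(v-K[1,2])/K[1,1]
    if n=="wrist":
        r=np.hypot(x,y)+1e-9; s=np.tan(np.minimum(r,1.5))/r; x,y=x*s,y*s
    P=np.stack([x*d,y*d,d],-1)
    return (P-t)@R   # world points
def st():
    s=telemetry.observe(); R=Ro.from_euler('xyz',s["tool_rot"]).as_matrix()
    return s,np.array(s["tool_pos"]),R
def delta(target,yaw=None):
    """tool-axis shift mm for TCP to reach world target"""
    s,p,R=st(); return np.round(R.T@(np.array(target)-p)*1000,1)
def save(n,im,sc=1.5):
    cv2.imwrite(f"pics/{n}.png",cv2.cvtColor(cv2.resize(im,None,fx=sc,fy=sc),cv2.COLOR_RGB2BGR))
E
python3 - <<'E'
from h import *
for n in("top","side"):
    im,d=vision.read_camera(n); save(n+"0",im); np.savez(f"{n}0.npz",im=im,d=d)
    K,R,t=cal(n); print(n,K[0,0],-R.T@t,(d>0).mean())
s,p,R=st(); print(s); print(R)
E
```

```text
pics
top 355.2460865764587 [ 0.41868828 -0.09763008  1.12695086] 0.9960428873697916
side 475.8320234656589 [ 0.0353249  -0.98803745  0.94588684] 0.9960683186848959
{'time': 0.1, 'qpos': array([ 1.00100597e+00,  3.42646636e-01,  1.52490435e+00, -5.00297344e-05,
        1.27541337e+00, -1.46013402e-01]), 'qvel': array([ 0.00011266, -0.00154845, -0.00410841,  0.00115992,  0.00019423,
       -0.00065529]), 'joint_efforts': array([ 5.44867580e-04, -4.32005596e+01, -2.44693637e+01,  7.18445540e-02,
        5.25597122e-02, -7.26399412e-05]), 'tool_pos': array([0.21581065, 0.47846187, 0.40412361]), 'tool_rot': array([-3.14022859e+00, -1.52241410e-04,  2.71783020e+00]), 'contact_force': array([-0.55406985,  0.14212184,  0.85379291]), 'torque': array([0.02793032, 0.02400071, 0.04037546]), 'grip_force': 0.0, 'opening': 0.0919085671505951}
[[-9.11548290e-01  4.11192444e-01 -6.99668031e-04]
 [ 4.11193011e-01  9.11547537e-01 -1.18080784e-03]
 [ 1.52241409e-04 -1.36406197e-03 -9.99999058e-01]]
```

View pics/top0.png

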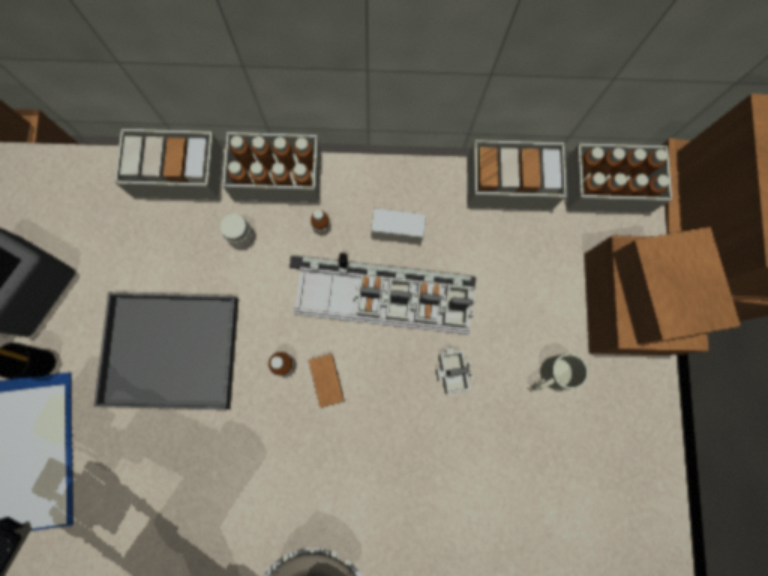

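View pics/side0.png

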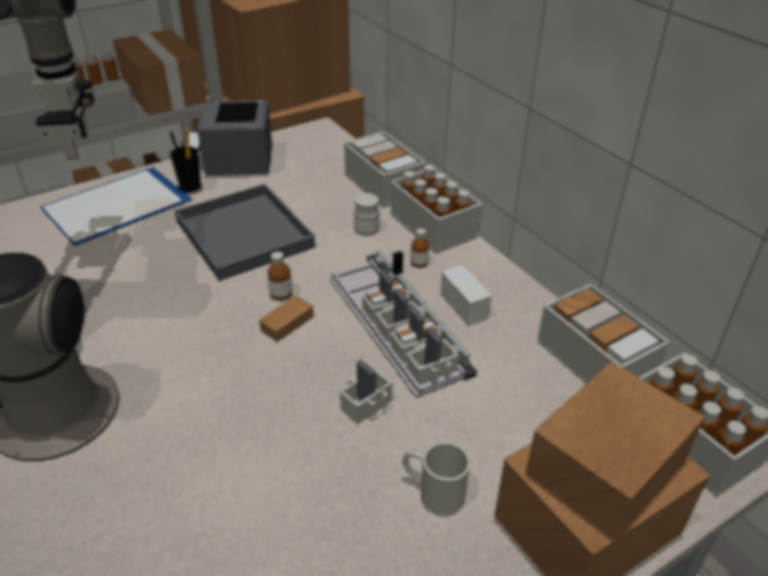

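The top view shows, at 1.5× scale, the lock grip at (343,261). The carrier's two left slots are vacant, then come full (371,290), empty (400,295), full (430,297) and empty (459,302). The loose bin is at (453,371), the tray is centred near (168,350), and the syrup bottle (280,363) and carton (326,380) stand in front. The side view agrees with this.

Run:
```python
from h import *
for n in("top","side"):
    f=np.load(n+"0.npz"); P=cloud(n,f["d"]); im=f["im"]
    z=P[...,2]
    reg=(P[...,0]>.25)&(P[...,0]<.75)&(P[...,1]<.4)&(P[...,1]>-.55)
    m=(reg&(z>.083)&(z<.112)).astype(np.uint8)
    k,l,s,c=cv2.connectedComponentsWithStats(m)
    print(n)
    for i in range(1,k):
        if s[i,4]>5:
            q=P[l==i]; print(s[i,4],q.mean(0).round(4),np.ptp(q,axis=0).round(3), im[l==i].mean(0).round())
f=np.load("top0.npz"); P=cloud("top",f["d"]); z=P[...,2]
print("counter",np.median(z[(P[...,0]>.2)&(P[...,0]<.35)&(abs(P[...,1])<.1)]))
m=(z>.025)&(z<.045)&(P[...,1]>.08)&(P[...,1]<.42)&(P[...,0]<.56)&(P[...,0]>.2)
k,l,s,c=cv2.connectedComponentsWithStats(m.astype(np.uint8))
for i in range(1,k):
    if s[i,4]>60:
        q=P[l==i][:,:2].astype(np.float32); print("tray",s[i,4],cv2.minAreaRect(q))
```

```text
top
43 [ 0.6786 -0.0378  0.0961] [0.022 0.015 0.017] [43. 42. 38.]
71 [ 0.6136 -0.0948  0.1021] [0.013 0.038 0.026] [87. 87. 83.]
68 [ 0.6084 -0.1538  0.1033] [0.013 0.038 0.026] [90. 91. 87.]
72 [ 0.6029 -0.2133  0.1018] [0.015 0.038 0.025] [79. 78. 74.]
71 [ 0.5979 -0.2725  0.102 ] [0.013 0.04  0.028] [84. 85. 82.]
33 [ 0.4806 -0.4632  0.0857] [0.05  0.029 0.006] [133. 134. 119.]
58 [0.4704 0.0783 0.0989] [0.024 0.022 0.02 ] [155. 155. 146.]
62 [ 0.4594 -0.5024  0.0857] [0.064 0.061 0.007] [140. 140. 125.]
60 [ 0.4639 -0.2698  0.0945] [0.015 0.038 0.012] [95. 95. 91.]
side
42 [ 0.6725 -0.0403  0.0921] [0.02  0.016 0.013] [48. 46. 43.]
56 [0.4642 0.0754 0.0949] [0.023 0.022 0.019] [123. 121. 113.]
86 [ 0.6076 -0.0982  0.0963] [0.016 0.041 0.024] [67. 67. 68.]
88 [ 0.6022 -0.158   0.0974] [0.015 0.042 0.022] [66. 66. 66.]
100 [ 0.597  -0.2174  0.0969] [0.015 0.043 0.023] [64. 64. 65.]
105 [ 0.5919 -0.2764  0.0969] [0.016 0.039 0.022] [65. 65. 65.]
84 [ 0.4575 -0.2723  0.0912] [0.016 0.04  0.014] [79. 79. 80.]
8 [ 0.4689 -0.4577  0.0843] [0.011 0.005 0.003] [145. 143. 132.]
13 [ 0.4927 -0.4736  0.0843] [0.011 0.019 0.004] [144. 142. 131.]
10 [ 0.4517 -0.46    0.0844] [0.015 0.008 0.004] [153. 151. 139.]
29 [ 0.4824 -0.5136  0.0845] [0.037 0.028 0.004] [137. 137. 126.]
26 [ 0.4357 -0.4996  0.0842] [0.012 0.038 0.004] [130. 130. 119.]
counter 0.0005519921422770826
tray 327 ((0.41408610343933105, 0.2597391605377197), (0.14524169266223907, 0.29231467843055725), 37.990882873535156)
```

Run:
```python
from h import *
for n in("top","side"):
    f=np.load(n+"0.npz"); P=cloud(n,f["d"]); z=P[...,2]
    # interior floor mask: dark low surface
    im=f["im"]; g=im.max(-1)
    m=((z>.012)&(z<.05)&(P[...,1]>.1)&(P[...,1]<.44)&(P[...,0]<.58)&(P[...,0]>.27))
    q=P[m][:,:2].astype(np.float32); 
    fl=((abs(z-.006)<.006)&(g<75)&(P[...,1]>.1)&(P[...,1]<.44)&(P[...,0]<.58)&(P[...,0]>.27)).astype(np.uint8)
    k,l,s,c=cv2.connectedComponentsWithStats(fl); i=1+np.argmax(s[1:,4])
    print(n,"rim",len(q),cv2.minAreaRect(q),q.min(0),q.max(0)); 
    print("floor",s[i,4],cv2.minAreaRect(P[l==i][:,:2].astype(np.float32)))
# wrist camera geometry
K,R,t=cal("wrist"); s,p,Rt=st()
print("cam in tool",Rt.T@(-R.T@t-p), "axes",(Rt.T@R.T).round(3), K[0,0])
f=np.load("top0.npz");P=cloud("top",f["d"])
m=((P[...,2]>.02)&(P[...,2]<.13)&(P[...,0]>.38)&(P[...,0]<.8)&(P[...,1]>-.4)&(P[...,1]<.25)).astype(np.uint8)
k,l,s,c=cv2.connectedComponentsWithStats(m)
for i in range(1,k):
    if s[i,4]>30: q=P[l==i]; print(q.min(0).round(3),q.max(0).round(3))
```

```text
top rim 468 ((0.4784930646419525, 0.3122944235801697), (0.2551722526550293, 0.20273862779140472), 89.91107177734375) [0.37706736 0.18471822] [0.5799639 0.4398954]
floor 14 ((0.38489747047424316, 0.3490477502346039), (0.002973462687805295, 0.03568233549594879), 1.2231273651123047)
side rim 614 ((0.4747876524925232, 0.3100127577781677), (0.20991180837154388, 0.2599899172782898), 0.034083325415849686) [0.36984912 0.17999275] [0.5798152  0.43999225]
floor 96 ((0.4337907135486603, 0.18795496225357056), (0.1209796816110611, 0.011036771349608898), 0.42388883233070374)
cam in tool [ 0.07112938 -0.00093976  0.01998386] axes [[ 0.    -0.965 -0.262]
 [ 1.     0.    -0.   ]
 [ 0.    -0.262  0.965]] 297.3186396354542
[ 0.739 -0.206  0.02 ] [ 0.798 -0.093  0.067]
[ 0.753 -0.003  0.02 ] [0.792 0.034 0.089]
[0.715 0.159 0.021] [0.772 0.215 0.086]
[ 0.55  -0.312  0.02 ] [0.691 0.062 0.111]
[0.381 0.185 0.02 ] [0.609 0.248 0.042]
[ 0.423 -0.307  0.02 ] [ 0.511 -0.235  0.098]
[0.447 0.055 0.02 ] [0.495 0.1   0.104]
[ 0.387 -0.046  0.021] [0.495 0.028 0.037]
```

Run:
```python
from h import *
for n in("top","side"):
    f=np.load(n+"0.npz"); P=cloud(n,f["d"]); z=P[...,2]
    m=((z>.026)&(z<.045)&(P[...,1]>.12)&(P[...,1]<.50)&(P[...,0]<.64)&(P[...,0]>.3)).astype(np.uint8)
    k,l,s,c=cv2.connectedComponentsWithStats(m,connectivity=8)
    q=np.concatenate([P[l==i] for i in range(1,k) if s[i,4]>20])[:,:2].astype(np.float32)
    print(n,[s[i,4] for i in range(1,k)],cv2.minAreaRect(q))
s,p,R=st()
# target: TCP above lock, z .30 ; yaw
print(p, s["tool_rot"])
th=-.088
print("grip over", delta([.676,-.04,.26]))
```

```text
top [np.int32(801)] ((0.49321743845939636, 0.31661105155944824), (0.26351141929626465, 0.23223674297332764), 89.95531463623047)
side [np.int32(528)] ((0.4875630736351013, 0.31643015146255493), (0.2717670202255249, 0.2352619767189026), 89.78960418701172)
[0.21581065 0.47846187 0.40412361] [-3.14022859e+00 -1.52241410e-04  2.71783020e+00]
grip over [-632.7 -283.2  144.4]
```

```bash
python3 -m crank '[[1,-305,-185,0,-0.17],[1,-305,-185,0,-0.17],[1,-305,-185,0,-0.17],[1,-610,-370,0,-0.335],[1,-610,-370,0,-0.335],[1,-610,-370,0,-0.335],[1,-610,-370,0,-0.335],[1,-610,-370,0,-0.335],[1,-610,-370,0,-0.335],[1,-610,-370,0,-0.335],[1,-610,-370,0,-0.335],[1,-610,-370,0,-0.335]]' 20; python3 -c "
from h import *
print(delta([.62,-.11,.40]),st()[0]['tool_rot'])"
```

```text
time: 1.1
tool_pos: [0.4942, 0.0725, 0.4045]
tool_rot: [3.141, -0.0, 3.053]
contact_force: [-0.0, 1.0, -0.2]
opening: 0.092
grip_force: 0.0
[-141.5 -170.6    4.4] [ 3.14142161e+00 -4.27890352e-04  3.05251528e+00]
```

```bash
python3 -m crank '[[1,-140,-170,5,0],[1,-140,-170,5,0],[1,-140,-170,5,0],[1,-140,-170,5,0],[1,-140,-170,5,0],[1,-140,-170,5,0],[1,-140,-170,5,0],[1,-140,-170,5,0],[1,-140,-170,5,0]]'
cat > look.py <<'E'
import sys
from h import *
nm=sys.argv[1]
s,p,R=st(); c=cal("wrist"); im,d=vision.read_camera("wrist")
P=cloud("wrist",d,c); np.savez(nm+".npz",im=im,P=P); save(nm,im,1.4)
z=P[...,2]
m=((z>.078)&(z<.112)&(P[...,0]>.35)&(d>0)&(P[...,0]<.9)&(abs(P[...,1])<.45)).astype(np.uint8)
k,l,st_,_=cv2.connectedComponentsWithStats(m)
print("tool",p.round(4))
for i in range(1,k):
    if st_[i,4]>25:
        q=P[l==i]; zt=np.percentile(q[:,2],90); q=q[q[:,2]>zt-.004]
        r=cv2.minAreaRect(q[:,:2].astype(np.float32))
        print(len(q),"rect",np.round(r[0],4),np.round(r[1],3),round(r[2],1),"z",zt.round(4),im[l==i].mean(0).round())
E
python3 look.py w1
```

```text
time: 1.85
tool_pos: [0.6175, -0.1063, 0.3994]
tool_rot: [3.141, -0.001, 3.053]
contact_force: [0.5, 0.8, -0.3]
opening: 0.092
grip_force: 0.0
tool [ 0.6175 -0.1063  0.3994]
292 rect [0.4688 0.0783] [0.022 0.022] 66.1 z 0.1007 [143. 134. 116.]
323 rect [ 0.4623 -0.2708] [0.012 0.039] 10.7 z 0.0956 [80. 81. 82.]
398 rect [ 0.6021 -0.2145] [0.04  0.011] 85.5 z 0.1056 [76. 78. 78.]
460 rect [ 0.6072 -0.155 ] [0.039 0.011] 85.0 z 0.1056 [67. 68. 69.]
488 rect [ 0.6125 -0.0957] [0.039 0.011] 84.5 z 0.1055 [59. 60. 61.]
337 rect [ 0.5971 -0.2746] [0.04  0.011] 84.7 z 0.1056 [81. 83. 83.]
271 rect [ 0.6777 -0.0385] [0.017 0.021] 89.0 z 0.0974 [24. 24. 24.]
51 rect [0.8785 0.0265] [0.005 0.035] 89.6 z 0.0905 [126. 125. 117.]
```

View pics/w1.png

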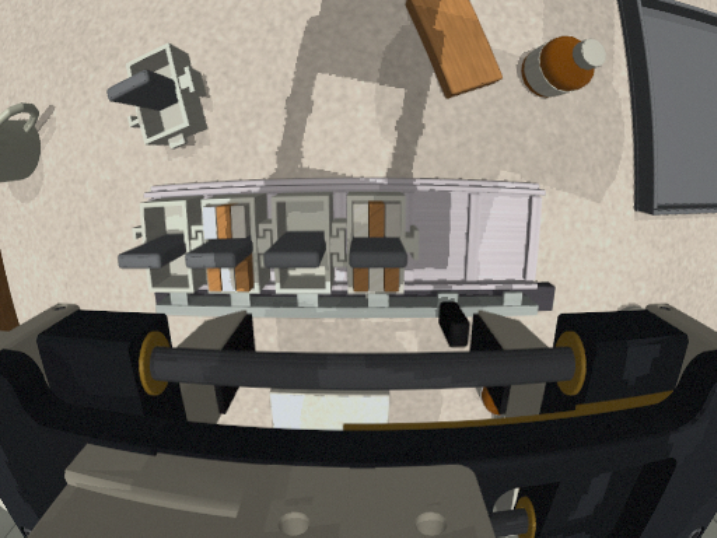

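The wrist view shows, left to right, empty, full, empty, full, then two vacant slots. The grip is at (453,322) and the loose bin at (150,90).

```bash
python3 -m crank '[[1,-54,73,60,0],[1,-54,73,60,0],[1,-54,73,60,0],[1,-54,73,60,0],[1,-54,73,60,0],[1,-54,73,60,0]]'; python3 -c "
from h import *
print(delta([.6777,-.0385,.234]))"
```

```text
time: 2.4
tool_pos: [0.6777, -0.0388, 0.3408]
tool_rot: [-3.141, 0.001, 3.054]
contact_force: [0.5, 0.0, 1.0]
opening: 0.0918
grip_force: 0.0
[1.000e-01 4.000e-01 1.068e+02]
```

```bash
python3 -m crank '[[1,0,0,40,0],[1,0,0,80,0],[1,0,0,107,0],[1,0,0,107,0],[1,0,0,107,0],[-1,0,0,107,0],[-1,0,0,107,0],[-1,0,0,107,0],[-1,0,0,107,0],[-1,0,0,107,0],[-1,0,0,107,0]]' 20; python3 -m crank '[[-1,0,8,0,0],[-1,0,16,0,0],[-1,0,24,0,0],[-1,0,28,0,0],[-1,0,32,0,0],[-1,0,32,0,0],[-1,0,32,0,0]]' 20
```

```text
time: 3.32
tool_pos: [0.6782, -0.0392, 0.2333]
tool_rot: [-3.142, 0.001, 3.053]
contact_force: [0.2, -0.3, -0.8]
opening: 0.0562
grip_force: 0.0
time: 3.9
tool_pos: [0.6809, -0.0096, 0.2327]
tool_rot: [-3.137, -0.001, 3.053]
contact_force: [-1.9, -13.3, 0.6]
opening: 0.016
grip_force: 20.0
```

```bash
python3 -m crank '[[-1,0,2,0,0],[-1,0,2,0,0],[-1,0,2,0,0],[1,-1,0,0,0],[1,-1,0,0,0],[1,-1,0,0,0],[1,-1,0,0,0],[1,-1,0,0,0],[1,-1,0,-60,0],[1,-1,0,-110,0],[1,-1,0,-110,0],[1,-1,0,-110,0]]' 20; python3 look.py w2
```

```text
time: 4.9
tool_pos: [0.683, -0.0069, 0.3507]
tool_rot: [-3.141, 0.013, 3.054]
contact_force: [1.4, 0.3, 0.5]
opening: 0.0714
grip_force: 0.0
tool [ 0.683  -0.0069  0.3507]
104 rect [ 0.4606 -0.2599] [0.012 0.02 ] 13.5 z 0.0949 [62. 64. 65.]
634 rect [ 0.6132 -0.095 ] [0.039 0.012] 85.1 z 0.1056 [95. 97. 98.]
917 rect [ 0.6038 -0.2007] [0.133 0.012] 84.9 z 0.1055 [84. 85. 86.]
474 rect [ 0.6801 -0.0111] [0.015 0.022] 85.3 z 0.0976 [18. 18. 18.]
401 rect [0.7263 0.1884] [0.04  0.022] 67.5 z 0.0808 [213. 213. 198.]
169 rect [0.7746 0.0152] [0.019 0.012] 88.3 z 0.0859 [193. 191. 177.]
```

```bash
python3 -m crank '[[0,3,-4,40,0],[0,3,-4,80,0],[0,3,-4,117,0],[-0.3,3,-4,117,0],[-1,3,-4,117,0],[-1,3,-4,117,0],[-1,3,-4,117,0],[-1,3,-4,117,0],[-1,3,-4,117,0],[-1,3,-4,117,0]]' 30; python3 -m crank '[[-1,0,3,0,0],[-1,0,6,0,0],[-1,0,9,0,0],[-1,0,9,0,0],[-1,0,9,0,0]]' 30
```

```text
time: 5.78
tool_pos: [0.6785, -0.0108, 0.2252]
tool_rot: [3.141, -0.0, 3.053]
contact_force: [-0.3, 0.4, 3.8]
opening: 0.0176
grip_force: 2.5
time: 6.2
tool_pos: [0.6789, -0.0084, 0.2251]
tool_rot: [-3.132, -0.002, 3.051]
contact_force: [-4.7, -30.1, 4.7]
opening: 0.0163
grip_force: 32.5
```

```bash
python3 -m crank '[[1,0,-3,0,0],[1,0,-3,0,0],[1,0,-3,0,0],[1,0,-3,0,0],[1,0,-3,-40,0],[1,0,-3,-80,0],[1,0,-3,-110,0.1],[1,58,-150,-130,0.9],[1,58,-150,-130,0.9],[1,58,-150,-130,0.9],[1,58,-150,-130,0.9],[1,58,-150,-130,0.9]]' 20; python3 -c "
from h import *
print(delta([.6072,-.155,.335]),1.482-st()[0]['tool_rot'][2])"
```

```text
time: 7.2
tool_pos: [0.6062, -0.1509, 0.3558]
tool_rot: [-3.139, 0.0, 2.318]
contact_force: [1.9, -0.2, 0.1]
opening: 0.09
grip_force: 0.0
[-3.7 -2.  20.8] -0.8357289960005148
```

```bash
python3 -m crank '[[1,-4,-2,0,0.4],[1,-4,-2,0,0.4],[1,-4,-2,0,0.4],[1,-4,-2,0,0.836],[1,-4,-2,0,0.836],[1,-4,-2,0,0.836],[1,-4,-2,0,0.836],[1,-4,-2,0,0.836],[1,-4,-2,0,0.836],[1,-4,-2,0,0.836]]' 20; python3 look.py w3;  python3 -c "
from h import *
s=st()[0]; print(delta([.6072,-.155,.25]),s['tool_rot'],s['qpos'])"
```

```text
time: 8.03
tool_pos: [0.6097, -0.1503, 0.3552]
tool_rot: [-3.141, -0.0, 1.495]
contact_force: [-0.6, 0.0, 0.2]
opening: 0.0915
grip_force: 0.0
tool [ 0.6097 -0.1503  0.3552]
361 rect [0.8608 0.0355] [0.077 0.023] 0.5 z 0.0917 [114. 103.  86.]
56 rect [0.896  0.0457] [0.006 0.014] 6.4 z 0.093 [76. 43. 10.]
261 rect [0.7713 0.015 ] [0.02  0.018] 12.8 z 0.086 [177. 178. 165.]
446 rect [ 0.6805 -0.0113] [0.016 0.023] 86.0 z 0.0976 [26. 25. 26.]
743 rect [ 0.6134 -0.0951] [0.038 0.012] 85.5 z 0.1057 [88. 89. 91.]
667 rect [ 0.6077 -0.1551] [0.04  0.012] 85.7 z 0.1055 [63. 64. 65.]
47 rect [ 0.6041 -0.1963] [0.003 0.012] 89.0 z 0.1006 [46. 47. 48.]
150 rect [ 0.6017 -0.2281] [0.014 0.012] 85.7 z 0.1056 [78. 80. 80.]
41 rect [ 0.5991 -0.2557] [0.004 0.012] 84.5 z 0.0912 [49. 50. 51.]
[ -4.8  -2.1 105.3] [-3.14087663e+00 -4.21956241e-04  1.49449312e+00] [-3.63866373e-01  5.70107268e-01  1.29227330e+00  2.10385987e-04
  1.28001839e+00 -2.87623712e-01]
```

View pics/w3.png

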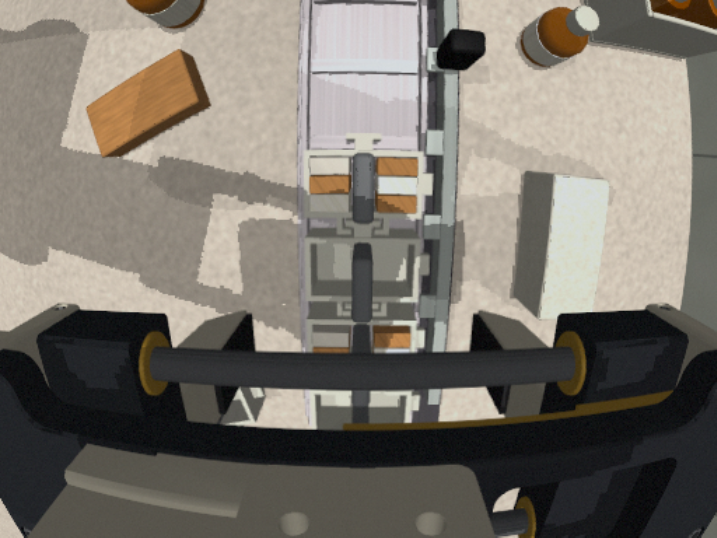

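The wrist view shows the lock tabs at (430,140) and (430,215) standing between the lugs, so the lock is open. The fin of the slot-3 empty is at (362,285), in line between the fingers.

```bash
python3 -m crank '[[0.4,-5,-2,0,0.01],[0,-5,-2,40,0.01],[-0.3,-5,-2,80,0.01],[-0.3,-5,-2,108,0.01],[-0.3,-5,-2,108,0.01],[-1,-5,-2,108,0.01],[-1,-5,-2,108,0.01],[-1,-5,-2,108,0.01],[-1,-5,-2,108,0.01],[-1,-5,-2,108,0.01],[-1,-5,-2,108,0.01]]' 35
```

```text
time: 9.0
tool_pos: [0.6075, -0.1557, 0.2489]
tool_rot: [3.14, 0.0, 1.482]
contact_force: [-0.4, -0.8, -0.2]
opening: 0.023
grip_force: 0.0
```

```bash
python3 -m crank '[[-1,0,0,2,0],[-1,0,0,2,0],[-1,0,0,2,0],[-1,0,0,2,0],[-1,0,0,2,0],[-1,0,0,0,0],[-1,0,0,-10,0],[-1,0,0,-20,0],[-1,0,0,-32,0],[-1,0,0,-48,0],[-1,0,0,-65,0],[-1,0,0,-65,0]]' 35; python3 -c "
from h import *
print([np.round(delta([x,y,.33]),0) for x in(.433,.549) for y in(.24,.3165,.393)])"
```

```text
time: 10.0
tool_pos: [0.608, -0.1559, 0.3176]
tool_rot: [3.134, 0.002, 1.482]
contact_force: [0.9, -0.3, -0.5]
opening: 0.0121
grip_force: 35.0
[array([ 379., -209.,  -15.]), array([ 455., -216.,  -15.]), array([ 531., -223.,  -15.]), array([389., -94., -14.]), array([ 465., -101.,  -14.]), array([ 541., -107.,  -14.])]
```

```bash
python3 -m crank '[[-1,0,0,-30,0],[-1,20,-4,-60,0],[-1,50,-11,-60,0],[-1,85,-18,-60,0],[-1,125,-27,-60,-0.02],[-1,165,-36,-60,-0.04],[-1,205,-44,-60,-0.06],[-1,245,-53,-60,-0.086],[-1,285,-62,-60,-0.086],[-1,325,-70,-60,-0.086],[-1,365,-79,-60,-0.086],[-1,400,-86,-60,-0.086]]' 35;python3 -c "
from h import *
print(delta([.54,.39,.33]),st()[0]['tool_rot'])"
```

```text
time: 11.0
tool_pos: [0.5561, 0.2529, 0.3728]
tool_rot: [-3.141, -0.0, 1.569]
contact_force: [0.9, 0.2, -1.7]
opening: 0.0119
grip_force: 35.0
[137.1 -16.4  42.8] [-3.14131912e+00 -3.02119511e-04  1.56857003e+00]
```

```bash
python3 -m crank '[[-1,35,-4,0,0],[-1,70,-8,0,0],[-1,100,-12,0,0],[-1,137,-16,0,0],[-1,137,-16,30,0],[-1,137,-16,60,0],[-1,137,-16,85,0],[-1,137,-16,105,0],[-1,137,-16,105,0]]' 35;python3 -c "
from h import *
print(delta([.54,.39,.245]),st()[0]['opening'])"
```

```text
time: 11.75
tool_pos: [0.5402, 0.3868, 0.2624]
tool_rot: [-3.133, 0.005, 1.568]
contact_force: [-1.0, -0.5, -1.9]
opening: 0.0116
grip_force: 35.0
[ 3.3 -0.  17.4] 0.011619629147830116
```

```bash
python3 -m crank '[[-1,0,0,10,0],[-1,0,0,18,0],[-1,0,0,20,0],[-1,0,0,20,0],[-1,0,0,20,0]]' 35; python3 -m crank '[[-0.2,0,0,0,0],[-0.2,0,0,0,0],[-0.2,0,0,0,0],[-0.2,0,0,0,0],[-0.2,0,0,0,0],[-0.2,0,0,-30,0],[-0.2,0,0,-70,0],[-0.2,0,0,-110,0],[-0.2,0,0,-150,0],[-0.2,0,0,-150,0]]'; python3 look.py w4
```

```text
time: 12.17
tool_pos: [0.5418, 0.3875, 0.2486]
tool_rot: [3.14, -0.001, 1.568]
contact_force: [0.1, -0.5, -1.1]
opening: 0.0116
grip_force: 35.0
time: 13.0
tool_pos: [0.5421, 0.3879, 0.4079]
tool_rot: [3.127, -0.008, 1.568]
contact_force: [-0.2, 1.0, 0.7]
opening: 0.0365
grip_force: 0.0
tool [0.5421 0.3879 0.4079]
1630 rect [0.8612 0.3885] [0.077 0.092] 0.1 z 0.0933 [176. 174. 164.]
453 rect [0.5404 0.3883] [0.04  0.011] 89.9 z 0.1016 [69. 71. 72.]
91 rect [0.8824 0.3291] [0.035 0.014] 0.1 z 0.0934 [152. 109.  65.]
43 rect [0.8392 0.0496] [0.028 0.025] 0.9 z 0.0947 [128. 118. 101.]
```

View pics/w4.png

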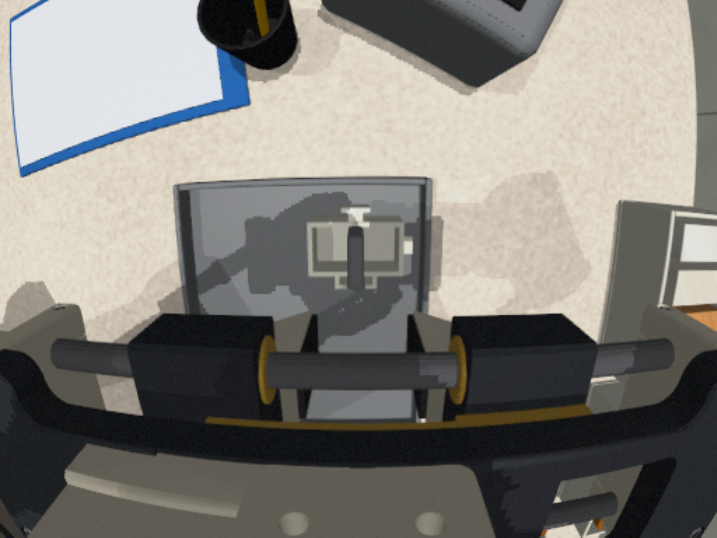

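The picture shows the bin standing upright in the tray's far corner at (357,250). Its fin top is at z = 0.1016, as expected.

```bash
python3 -m crank '[[-0.2,-40,4,0,0],[-0.2,-80,8,0,0],[-0.2,-120,11,0,0],[-0.2,-160,15,0,0],[-0.2,-200,18,0,0],[-0.2,-240,21,0,0],[-0.2,-280,25,0,0],[-0.2,-320,28,0,0],[-0.2,-360,31,0,0.02],[-0.2,-400,34,0,0.05],[-0.2,-440,38,0,0.07],[-0.2,-480,41,0,0.086]]' 35;python3 -c "
from h import *
print(delta([.5974,-.2747,.36]),st()[0]['tool_rot'])"
```

```text
time: 14.05
tool_pos: [0.5808, -0.0946, 0.3966]
tool_rot: [-3.14, -0.0, 1.481]
contact_force: [1.4, 0.4, 0.0]
opening: 0.0365
grip_force: 0.0
[-177.9   32.8   36.4] [-3.13992117e+00 -4.88694553e-04  1.48078638e+00]
```

```bash
python3 -m crank '[[-0.2,-40,8,0,0],[-0.2,-80,15,5,0],[-0.2,-120,22,15,0],[-0.2,-160,30,25,0],[-0.2,-178,33,36,0],[-0.2,-178,33,36,0],[-0.2,-178,33,36,0],[-0.2,-178,33,36,0]]' 35; python3 look.py w5; python3 -c "
from h import *
print(delta([.5974,-.2747,.247]),st()[0]['tool_rot'])"
```

```text
time: 14.72
tool_pos: [0.5982, -0.2718, 0.3612]
tool_rot: [-3.141, -0.001, 1.482]
contact_force: [-0.1, 0.6, -0.5]
opening: 0.0367
grip_force: 0.0
tool [ 0.5982 -0.2718  0.3612]
178 rect [ 0.6117 -0.1105] [0.011 0.012] 83.5 z 0.1054 [83. 84. 86.]
724 rect [ 0.6025 -0.2153] [0.04  0.011] 84.9 z 0.1058 [ 98. 100. 101.]
635 rect [ 0.5973 -0.2743] [0.04  0.012] 85.3 z 0.1055 [70. 72. 73.]
399 rect [ 0.4622 -0.2701] [0.012 0.037] 8.7 z 0.0954 [78. 80. 81.]
605 rect [ 0.867  -0.3142] [0.036 0.086] 66.6 z 0.0932 [156. 127.  94.]
[ -3.5  -0.7 114.9] [ 3.14158826e+00 -6.58212725e-04  1.48326696e+00]
```

Full bins are untouched; descend and grip.

```bash
python3 -m crank '[[-0.3,-3,-1,30,0],[-0.3,-3,-1,65,0],[-0.3,-3,-1,100,0],[-0.3,-3,-1,115,0],[-1,-3,-1,115,0],[-1,-3,-1,115,0],[-1,-3,-1,115,0],[-1,-3,-1,115,0],[-1,-3,-1,115,0],[-1,-3,-1,115,0],[-1,-3,-1,115,0]]' 35; python3 -m crank '[[-1,0,0,0,0],[-1,0,0,-2,0],[-1,0,0,-10,0],[-1,0,0,-20,0],[-1,0,0,-32,0],[-1,0,0,-48,0],[-1,0,0,-65,0],[-1,0,0,-95,0],[-1,0,0,-125,0],[-1,0,0,-125,0]]' 35; python3 -c "
from h import *
print(delta([.54,.255,.373]),st()[0]['tool_rot'])"
```

```text
time: 15.68
tool_pos: [0.5976, -0.2757, 0.2494]
tool_rot: [3.137, 0.001, 1.482]
contact_force: [1.0, 2.8, 6.7]
opening: 0.0119
grip_force: 35.0
time: 16.52
tool_pos: [0.5975, -0.2762, 0.3802]
tool_rot: [3.13, 0.006, 1.482]
contact_force: [1.3, -0.1, 0.0]
opening: 0.0122
grip_force: 35.0
[ 524.  -104.6    3.1] [3.1302308  0.00565494 1.48169753]
```

```bash
python3 -m crank '[[-1,20,-4,0,0],[-1,55,-11,0,0],[-1,95,-19,0,0],[-1,135,-27,0,-0.02],[-1,175,-35,0,-0.04],[-1,215,-43,0,-0.06],[-1,255,-51,0,-0.086],[-1,295,-59,0,-0.086],[-1,335,-67,0,-0.086],[-1,375,-75,0,-0.086],[-1,415,-83,0,-0.086],[-1,455,-91,0,-0.086]]' 35;python3 -c "
from h import *
print(delta([.54,.255,.25]),st()[0]['tool_rot'],st()[0]['opening'])"
```

```text
time: 17.52
tool_pos: [0.546, 0.1873, 0.3725]
tool_rot: [3.141, -0.0, 1.568]
contact_force: [1.5, 0.6, -1.0]
opening: 0.0118
grip_force: 35.0
[ 67.7  -6.3 122.5] [ 3.14073757e+00 -8.12071893e-05  1.56764206e+00] 0.011840632009731754
```

```bash
python3 -m crank '[[-1,35,-3,0,0],[-1,67,-6,0,0],[-1,67,-6,0,0],[-1,67,-6,30,0],[-1,67,-6,60,0],[-1,67,-6,85,0],[-1,67,-6,105,0],[-1,67,-6,115,0],[-1,67,-6,122,0],[-1,67,-6,127,0],[-1,67,-6,127,0],[-1,67,-6,127,0]]' 35; python3 -m crank '[[-0.2,0,0,0,0],[-0.2,0,0,0,0],[-0.2,0,0,0,0],[-0.2,0,0,0,0],[-0.2,0,0,0,0],[-0.2,0,0,-30,0],[-0.2,0,0,-70,0],[-0.2,0,0,-110,0],[-0.2,0,0,-150,0],[-0.2,0,0,-150,0]]'; python3 look.py w6
```

```text
time: 18.52
tool_pos: [0.5414, 0.2526, 0.246]
tool_rot: [3.139, -0.001, 1.568]
contact_force: [1.0, -0.3, -2.4]
opening: 0.0117
grip_force: 35.0
time: 19.35
tool_pos: [0.5418, 0.2529, 0.4038]
tool_rot: [3.127, -0.005, 1.568]
contact_force: [1.1, 0.4, 1.4]
opening: 0.0364
grip_force: 0.0
tool [0.5418 0.2529 0.4038]
484 rect [0.5404 0.3877] [0.038 0.011] 89.9 z 0.1017 [127. 129. 130.]
2620 rect [0.8586 0.3393] [0.073 0.19 ] 0.7 z 0.0932 [178. 169. 154.]
465 rect [0.5409 0.2547] [0.039 0.012] 89.9 z 0.1017 [78. 80. 81.]
124 rect [0.8617 0.2127] [0.005 0.075] 89.8 z 0.0907 [161. 160. 149.]
607 rect [0.7497 0.1983] [0.03  0.052] 54.0 z 0.0811 [226. 225. 214.]
34 rect [0.8971 0.1914] [0.012 0.006] 87.9 z 0.0932 [100.  63.  25.]
```

```bash
python3 -m crank '[[-0.2,-40,-6,0,0],[-0.2,-80,-12,0,0],[-0.2,-120,-18,0,0],[-0.2,-160,-24,0,0],[-0.2,-200,-30,0,0],[-0.2,-240,-36,0,0],[-0.2,-280,-42,0,0],[-0.2,-320,-48,0,-0.05],[-0.2,-360,-54,0,-0.1],[-0.2,-400,-60,0,-0.15],[-0.2,-440,-66,0,-0.168],[-0.2,-480,-72,0,-0.168]]'; python3 look.py w7; python3 -c "
from h import *
print(delta([.4622,-.2705,.36]))"
```

```text
time: 20.4
tool_pos: [0.4666, -0.229, 0.3937]
tool_rot: [-3.14, -0.001, 1.737]
contact_force: [-0.0, 0.9, 0.5]
opening: 0.0368
grip_force: 0.0
tool [ 0.4666 -0.229   0.3937]
178 rect [ 0.6803 -0.012 ] [0.016 0.023] 85.9 z 0.0975 [93. 88. 82.]
388 rect [ 0.6127 -0.0958] [0.04  0.013] 85.6 z 0.1054 [94. 95. 96.]
408 rect [ 0.602 -0.215] [0.04  0.013] 84.2 z 0.1054 [90. 89. 87.]
432 rect [ 0.4615 -0.2712] [0.012 0.04 ] 9.3 z 0.0956 [76. 77. 77.]
[-34.2  -9.1  33.7]
```

```bash
python3 -m crank '[[-0.2,-35,-10,0,0],[-0.2,-35,-10,30,0],[-0.2,-35,-10,60,0],[-0.2,-35,-10,80,0],[-0.2,-35,-10,80,0],[-0.2,-35,-10,80,0]]'; python3 -c "
from h import *
print(delta([.4617,-.2710,.238]))"
```

```text
time: 20.95
tool_pos: [0.4632, -0.2631, 0.3136]
tool_rot: [-3.139, -0.003, 1.736]
contact_force: [1.0, -0.8, 0.8]
opening: 0.0367
grip_force: 0.0
[-7.8 -2.6 75.5]
```

```bash
python3 look.py w8; python3 -m crank '[[-0.2,-8,-2,0,0],[-0.2,-8,-2,30,0],[-0.2,-8,-2,60,0],[-0.2,-8,-2,75,0],[-1,-8,-2,75,0],[-1,-8,-2,75,0],[-1,-8,-2,75,0],[-1,-8,-2,75,0],[-1,-8,-2,75,0],[-1,-8,-2,75,0],[-1,-8,-2,75,0],[-1,-8,-2,75,0]]' 35; python3 -m crank '[[-1,0,0,-10,0],[-1,0,0,-30,0],[-1,0,0,-60,0],[-1,0,0,-90,0],[-1,0,0,-130,0],[-1,0,0,-130,0]]' 35; python3 -c "
from h import *
print(delta([.435,.32,.373]))"
```

```text
tool [ 0.4632 -0.2631  0.3136]
522 rect [ 0.6122 -0.096 ] [0.04  0.014] 83.3 z 0.1052 [71. 72. 74.]
655 rect [ 0.6018 -0.215 ] [0.04  0.013] 85.0 z 0.1053 [68. 70. 71.]
850 rect [ 0.4618 -0.2715] [0.012 0.04 ] 9.8 z 0.0956 [71. 72. 73.]
time: 22.0
tool_pos: [0.4632, -0.272, 0.2413]
tool_rot: [3.139, 0.002, 1.736]
contact_force: [0.0, -0.4, 6.8]
opening: 0.0117
grip_force: 34.9
time: 22.5
tool_pos: [0.4637, -0.2722, 0.3779]
tool_rot: [3.133, 0.01, 1.736]
contact_force: [2.1, -0.3, -1.1]
opening: 0.0118
grip_force: 34.9
[ 5.889e+02  6.920e+01 -3.000e-01]
```

View pics/w8.png

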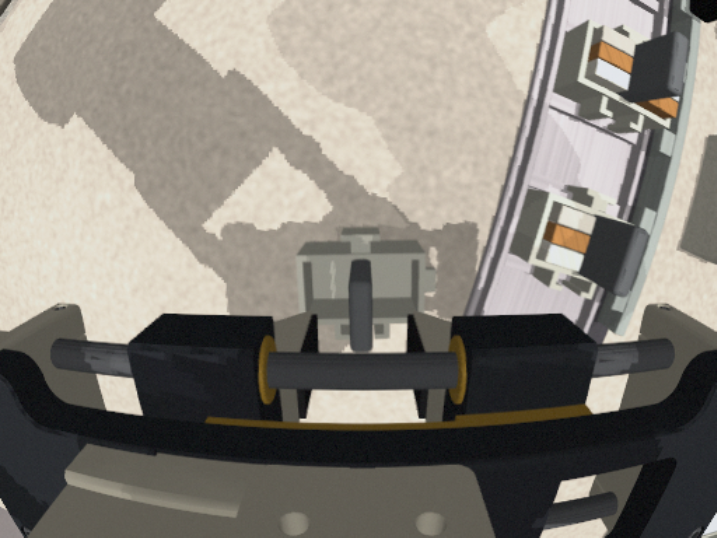

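The picture shows bin5 with its lug on the far side (430,280), in line between the fingers. The two full bins still stand in the carrier.

```bash
python3 -m crank '[[-1,20,2,0,0],[-1,55,6,0,0],[-1,95,11,0,0],[-1,135,16,0,0.04],[-1,175,20,0,0.08],[-1,215,25,0,0.12],[-1,255,30,0,0.168],[-1,295,34,0,0.168],[-1,335,39,0,0.168],[-1,375,44,0,0.168],[-1,415,48,0,0.168],[-1,455,53,0,0.168]]' 35;python3 -c "
from h import *
print(delta([.434,.32,.25]),st()[0]['tool_rot'],st()[0]['opening'])"
```

```text
time: 23.5
tool_pos: [0.4393, 0.1878, 0.3704]
tool_rot: [3.141, -0.0, 1.568]
contact_force: [1.1, -0.6, -1.9]
opening: 0.0121
grip_force: 34.9
[132.1  -5.8 120.5] [ 3.14094321e+00 -1.86825080e-04  1.56793927e+00] 0.012102651908770436
```

```bash
python3 -m crank '[[-1,40,-2,0,0],[-1,80,-3,0,0],[-1,110,-5,0,0],[-1,132,-6,0,0],[-1,132,-6,0,0],[-1,132,-6,30,0],[-1,132,-6,60,0],[-1,132,-6,90,0],[-1,132,-6,110,0],[-1,132,-6,118,0],[-1,132,-6,124,0],[-1,132,-6,124,0]]' 35; python3 -m crank '[[-1,0,0,1,0],[-1,0,0,1,0],[-0.2,0,0,0,0],[-0.2,0,0,0,0],[-0.2,0,0,0,0],[-0.2,0,0,0,0],[-0.2,0,0,0,0],[-0.2,0,0,-30,0],[-0.2,0,0,-70,0],[-0.2,0,0,-110,0],[-0.2,0,0,-150,0],[-0.2,0,0,-150,0]]'; python3 look.py w9; python3 -c "
from h import *
print(delta([.679,-.009,.36]))"
```

```text
time: 24.5
tool_pos: [0.4346, 0.3176, 0.2474]
tool_rot: [3.141, -0.0, 1.568]
contact_force: [0.2, -0.2, -1.2]
opening: 0.0119
grip_force: 35.0
time: 25.5
tool_pos: [0.4356, 0.3185, 0.4039]
tool_rot: [3.129, -0.007, 1.568]
contact_force: [1.3, -0.7, -0.4]
opening: 0.0366
grip_force: 0.0
tool [0.4356 0.3185 0.4039]
426 rect [0.54   0.3882] [0.012 0.038] 2.1 z 0.1016 [101. 103. 104.]
461 rect [0.4346 0.319 ] [0.04  0.011] 89.8 z 0.1016 [75. 76. 78.]
66 rect [ 0.6801 -0.0101] [0.016 0.021] 87.0 z 0.0976 [30. 30. 30.]
[-326.7  244.4   40.7]
```

View pics/w9.png

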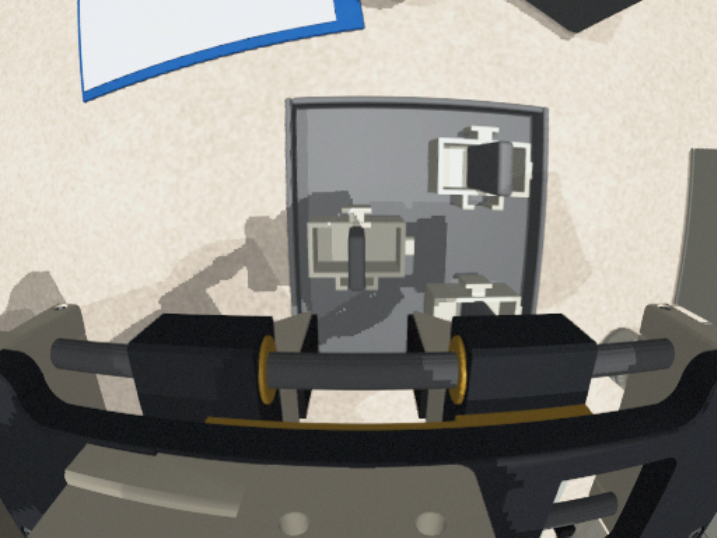

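The picture shows three bins standing upright in the tray: (357,250), (490,165) and (475,300). Next is the lock.

```bash
python3 -m crank '[[0,-40,30,0,-0.12],[0,-80,60,0,-0.24],[0,-115,85,0,-0.36],[0,-150,110,0,-0.48],[0,-185,135,0,-0.6],[0,-215,160,0,-0.72],[0,-245,185,0,-0.84],[0,-275,205,0,-0.96],[0,-300,225,0,-1.08],[0,-327,244,0,-1.2],[0,-327,244,0,-1.32],[0,-327,244,0,-1.44]]'; python3 -c "
from h import *
print(delta([.679,-.0095,.34]),3.053-st()[0]['tool_rot'][2])"
```

```text
time: 26.55
tool_pos: [0.6789, -0.0134, 0.3924]
tool_rot: [-3.141, -0.004, 3.01]
contact_force: [-0.7, 0.5, -0.5]
opening: 0.0454
grip_force: 0.0
[ 0.2  3.9 52.4] 0.04344992286608873
```

```bash
python3 -m crank '[[0,0,3,30,-0.044],[0,0,3,52,-0.044],[0,0,3,52,-0.044],[0,0,3,52,-0.044]]'; python3 look.py w10;  python3 -c "
from h import *
print(delta([.6795,-.0095,.23]),st()[0]['tool_rot'])"
```

```text
time: 26.88
tool_pos: [0.6778, -0.0068, 0.3413]
tool_rot: [3.141, -0.005, 3.051]
contact_force: [-0.1, -0.2, 0.6]
opening: 0.0458
grip_force: 0.0
tool [ 0.6778 -0.0068  0.3413]
172 rect [0.5411 0.2434] [0.023 0.012] 88.7 z 0.101 [70. 72. 73.]
697 rect [ 0.6133 -0.0948] [0.04  0.012] 84.8 z 0.1056 [ 98. 100. 102.]
370 rect [ 0.6027 -0.2141] [0.04  0.012] 85.1 z 0.1054 [87. 89. 90.]
505 rect [ 0.68   -0.0109] [0.015 0.021] 84.5 z 0.0976 [17. 17. 17.]
462 rect [0.7297 0.1805] [0.034 0.026] 89.5 z 0.0808 [208. 208. 197.]
274 rect [0.7702 0.0154] [0.019 0.017] 87.5 z 0.0858 [175. 173. 161.]
[ -1.7  -2.5 113.3] [ 3.14150647e+00 -1.24723076e-03  3.05159895e+00]
```

```bash
python3 -m crank '[[0,-2,-3,40,0],[0,-2,-3,80,0],[0,-2,-3,106,0],[0,-2,-3,106,0],[-1,-2,-3,106,0],[-1,-2,-3,106,0],[-1,-2,-3,106,0],[-1,-2,-3,106,0],[-1,-2,-3,106,0],[-1,-2,-3,106,0],[-1,-2,-3,106,0],[-1,-2,-3,106,0]]' 30; python3 -m crank '[[-1,0,-6,0,0],[-1,0,-12,0,0],[-1,0,-18,0,0],[-1,0,-24,0,0],[-1,0,-28,0,0],[-1,0,-30,0,0],[-1,0,-32,0,0],[-1,0,-33,0,0],[-1,0,-33,0,0],[-1,0,-33,0,0]]' 30
```

```text
time: 27.93
tool_pos: [0.6802, -0.0104, 0.2397]
tool_rot: [-3.141, 0.003, 3.052]
contact_force: [-0.5, -2.1, 6.8]
opening: 0.0159
grip_force: 30.0
time: 28.77
tool_pos: [0.6775, -0.0409, 0.2397]
tool_rot: [3.139, 0.003, 3.053]
contact_force: [0.5, 8.5, 6.0]
opening: 0.016
grip_force: 30.0
```

```bash
python3 -m crank '[[-1,0,-2,0,0],[-1,0,-2,0,0],[0,0,1,0,0],[0,0,1,0,0],[0,0,1,0,0],[0,0,1,0,0],[0,0,1,0,0],[0,0,1,-40,0],[0,0,1,-80,0],[0,0,1,-120,0],[0,0,1,-140,0],[0,0,1,-140,0]]' 30; python3 look.py w11
python3 - <<'E'
from h import *
im,d=vision.read_camera("top"); save("top1",im)
E
```

```text
time: 29.77
tool_pos: [0.6774, -0.0424, 0.3845]
tool_rot: [-3.141, 0.011, 3.051]
contact_force: [0.5, -0.5, -0.2]
opening: 0.0457
grip_force: 0.0
tool [ 0.6774 -0.0424  0.3845]
166 rect [0.5413 0.2471] [0.03  0.012] 88.4 z 0.1013 [73. 75. 76.]
554 rect [ 0.613  -0.0957] [0.04  0.012] 85.1 z 0.1057 [82. 83. 84.]
379 rect [ 0.6028 -0.2143] [0.04  0.012] 84.9 z 0.1056 [94. 95. 97.]
369 rect [ 0.6771 -0.041 ] [0.015 0.021] 84.7 z 0.0975 [18. 18. 18.]
857 rect [0.7411 0.1854] [0.046 0.053] 55.6 z 0.0808 [216. 216. 201.]
65 rect [0.8316 0.1712] [0.023 0.017] 89.6 z 0.0901 [117. 109.  94.]
```

View pics/top1.png

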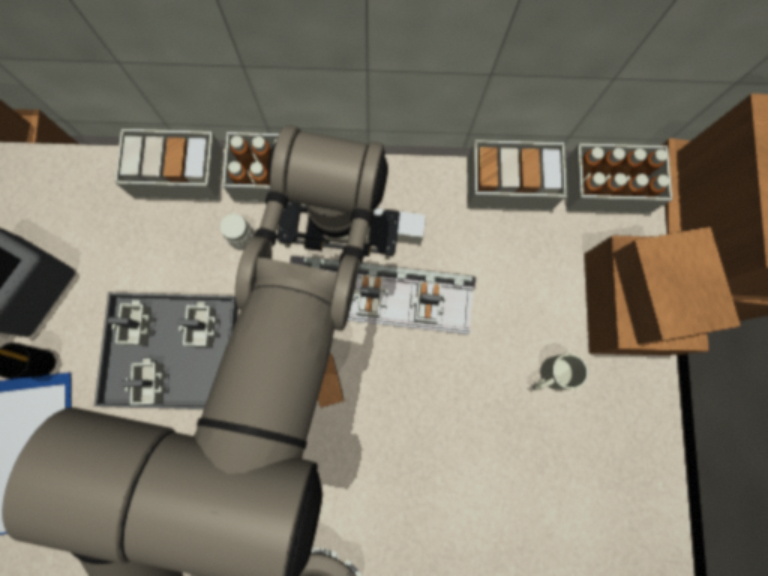

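The top view shows three bins standing in the tray at (130,322), (197,325) and (142,383). Both full bins are in place and the carrier's other slots are empty. The lock grip moved back 30 mm to its stop, and the gripper is clear.

```bash
python3 -c "
from h import *
print(ticket.hand_in())"
```

```text
the job is handed in; nothing more can be done
None
```

I handed the job in: the three empty bins (two from the carrier plus the loose one) stand upright in the return tray, both full bins are in their slots, and the lock is back against its locked stop; the hand-in gave no verdict.

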